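Tip a power module onto its back and push it home against the stop

ROBOT

A 6-joint arm with a two-finger parallel gripper is mounted at the origin on the work surface. World frame = base frame: x ahead of the robot, y to its left, z up, the work surface at z = 0. Lengths are in m, angles in rad, forces in N, time in s.
With the tool pointing down it reaches from about 0.35 to 0.775 m from the base axis. Payload 5.5 kg.
Tool frame: the origin (TCP) lies at the very end of the fingers, on their centre line; the grasp point (between the pads) lies 19 mm behind it; z points along the fingers, y is the line along which they close (so a half turn about z gives the same grasp; the last joint's range is limited). The gripper opens to 85 mm and grips with 20 to 120 N. Pads are 22 mm wide; open, the fingers measure 114 mm over their backs; the gripper's body (76 mm by 85 mm) begins 54 mm behind the grasp point. The pads swing forward as they close: fully open they stand 13 mm farther back than shut.
Start: joints at [-1.462, 0.313, 0.046, 1.304, 0, 1.431], TCP at [0.142, -0.557, 0.231] pointing down, gripper open.
Joint ranges: [-2.76, 2.76], [-0.86, 1.69], [-1.03, 1.26], [-2.2, 2.34], [-1.47, 1.5], [-3.14, 3.14]. Speed limits (rad/s): [2.57, 2.57, 3.14, 3.14, 3.14, 3.14].

INTERFACE

Orientations are given as a unit quaternion [w, x, y, z].
In Python, from workcell import get_state, read_camera, calibration, hand_in gives the robot as it stands.
- The arm moves only by the tool drive_tool, never from a script. Its argument "deltas" is a list that holds one entry, the list of rows, each a list of 7 numbers: the closure in counts, from 0 (fully open) to 255 (shut), then the shift along the tool's x, y, z in m, then the turn, a rotation vector about the tool's x, y, z in degrees. A call has 1 to 12 rows; each row is the pose to reach, as a shift and turn from the pose commanded when the call began, along the tool's axes at that moment; what a row does not reach only later rows make up. A row lasts 1/8 s, in which the tool goes at most 62.5 mm and 10.7 degrees, less where a joint would pass 70% of its speed; a pose out of reach is approached as far as the arm can. A call with a gripper value outside its range is refused whole. The fingers move at their own pace and stop on an object; "newtons" is the grip in N (left out, the last holds). Time passes only in rows, so rows that repeat a pose let the fingers close. It gives the time, the measured TCP pose, the force, the opening and the grip force at its end, in the units of the state.
- get_state(): the state, without advancing time (a new reading comes with each control period).
- read_camera(name): name is "scene" or "top"; returns (picture, depth): 384x512x3 uint8, red, green, blue; 384x512 float32, m along the optical axis (not along the pixel's ray), 0 where there is no reading.
- calibration(name): a dict with "mtx" (3x3 intrinsics, pixels), "k1" (the pictures are not rectified: a ray, as slopes to the right and down, at radius r is drawn at 1 + k1 r^2 times it, then the intrinsics apply), "world_from_camera" (4x4, takes a point from camera to world coordinates). Camera axes: x right, y up, looking along -z (the intrinsics and any distortion apply to the point x, -y, -z); pixel columns grow to the right and rows downward; lengths in m; the calibration is good to about 2 mm. A picture is of the moment at which its call begins. calibration takes no time and is no camera call.
- hand_in(): hands the job in; it is judged then, once.
The state is a dict: "clock": time; "joint_pos": joint angles; "qvel": joint speeds; "tau": joint torques, N m; "tcp_pos": TCP position; "orientation": TCP orientation; "wrist_force": force on the tool from outside, world axes, zero at the start; "ft_torque": the same for the moment, N m; "finger_gap": finger opening in m; "grip_force": force on a finger pad.
Only numpy, scipy, OpenCV 4.12 (cv2) and the standard library are available. Lean on these libraries where they do the work, as an engineer would, in place of code of your own. Each camera call takes 0.05 s, during which the arm holds its last target. There are 200 camera calls.

TASK

On the dark work plate two power modules stand on end; push over the one with the bare green circuit board, so that it lies flat on its black heat sink with the green board facing up. Then push it along the plate until its top end sits flush against the steel stop bar, and leave it there. Only push with the fingertips, never grasp or lift it, leave the grey-covered module standing, and do not disturb anything else on the bench.

Things in the scene. Friction and masses are not known exactly. Their poses are not given: they have to be found in the camera images.
- plate: Aluminium work plate with dark rubber top, 360 x 300 x 10 mm (x, y, z), fixed. Origin: centre of its underside, on the bench. Across its -x end stands an steel stop bar, 280 mm long (y), 20 mm thick, rising 35 mm above the rubber. The two modules start side by side near the +x end, 70 mm either side of the middle in y; which is which varies.
- stop (a point): Middle of the stop bar's inner face (the face towards the modules), at the level of the rubber top. Same axes as the plate: x points straight out of that face along the plate, y along the bar.
- module: Loose module with the bare green board, standing on end at first, 120 mm tall (z), 70 wide (y), 0.4 to 0.7 kg. Origin: centre of its lower end. x points out of the board, at the start away from the stop bar within 0.2 rad. Back of the black heat sink at x = -25 mm, board face at x = +16; components up to x = +25 on its lower 65 mm, bare above. Slides on the rubber with 3 to 9 N.
- module_centre (a point): Point on the module's middle line, 60 mm from its lower end (module frame 0, 0, 60 mm). Pushed on the board's bare top part the module tips over its rear lower edge and falls towards the bar, ending 50 to 130 mm short of it; then its x axis points up, its z axis towards the bar, and it is 41 mm thick (50 mm at the components).
- module_top_left (a point): Point at the +y side of the module's top end (module frame -5, 35, 120 mm).
- module_top_right (a point): Point at the -y side of the module's top end (module frame -5, -35, 120 mm).
- covered: Second module, loose, same heat sink and size, but with a plain grey cover in place of the green board (cover face at x = +22 mm). Origin: centre of its lower end; stands on end, to be left standing.
- can0: Empty turned steel can, 42 mm diameter, 39 mm high, loose on the bench beside the plate's -y edge. Origin: centre of its underside. Leave alone.
- can1: Empty turned steel can, 42 mm diameter, 39 mm high, loose on the bench beside the plate's -y edge. Origin: centre of its underside. Leave alone.
- can2: Empty turned steel can, 42 mm diameter, 39 mm high, loose on the bench beside the plate's -y edge. Origin: centre of its underside. Leave alone.
- spool: White plastic spool standing on its flange, 56 mm diameter, 38 mm high, loose on the bench beside the plate's +y edge. Origin: centre of its underside. Leave alone.
- driver: Screwdriver, 170 mm long, lying on the bench left of the plate, loose. Leave alone.
- pot: Small blue plastic pot, 60 mm diameter, 60 mm high, loose on the bench right of the plate. Origin: centre of its underside. Leave alone.
Things that resemble listed ones, but are neither listed nor needed, are in the scene too. What is shaped like the module but brown or purple is not meant.

How it is judged:
On the way, in this order (a step that is already met when the one before it is completed fails the run):
1. the green-board module has been tipped over and lies flat, board up, clear of the stop bar (angle between module's own x axis and vertical below 0.12 rad and height (world z) of module_centre below 0.05 m and x of module_centre in the frame of stop above 0.085 m), for 0.2 s.
2. the module's top end is flush against the stop bar (angle between module's own x axis and vertical below 0.12 rad and x of each of module_top_left, module_top_right in the frame of stop below 0.006 m and y of module_centre in the frame of stop between -0.14 and 0.14 m and x of module_centre in the frame of stop above 0.04 m and height (world z) of module_centre below 0.05 m), for 0.2 s.
At the end, for the whole second after the job is handed in: The green-board module lies at rest on the plate, board up (0.12 rad), both sides of its top end within 6 mm of the stop bar, its middle within 140 mm of the bar's middle, untouched; the covered module stands (0.1 rad) and it and all other things are within 20 mm of their starts (all of step 2 and linear speed of module below 0.01 m/s and contact force between module and the arm below 0.1 N and contact force between module and the fingers below 0.1 N and angle between covered's own z axis and vertical below 0.1 rad and distance of each of covered, can0, can1, can2, spool, driver, pot from where it was at the start of the episode below 0.02 m).
It fails at once if the green-board module is lifted while standing, tilting or lying (height (world z) of module_centre above 0.09 m or (angle between module's own x axis and vertical below 0.15 rad and height (world z) of module_centre above 0.055 m) or (angle between module's own z axis and vertical below 0.15 rad and height (world z) of module above 0.025 m)).
It fails at once if the covered module is tipped, or moved more than 20 mm (angle between covered's own z axis and vertical above 0.3 rad or distance of covered from where it was at the start of the episode above 0.02 m).
It fails at once if another thing on the bench is moved more than 20 mm (distance of any of can0, can1, can2, spool, driver, pot from where it was at the start of the episode above 0.02 m).
It also fails if it takes over 48 s, if anything falls off the work surface, if the arm or the gripper's body presses on something with over 40 N, if the wrist force passes 120 N, or if a joint passes its speed limit or range.

## Working session

There is one attempt and no reset: what is moved stays moved. The work goes in short steps, Python scripts to look and compute and a tool call to move; the robot and the scene stay as the last step left them, time stands still between calls to the robot, and variables do not carry over. Pictures are saved under pics/ and viewed, at most 10 in all, crops included, and the job is handed in when it is done.

Besides the shell and the picture viewer there is one more tool, called after "Emit:" as name([rows], argument=value, ...), one row to a line, values as JSON. drive_tool: Moves the arm, as the interface text tells. Its arguments: {"type":"object","properties":{"deltas":{"type":"array","items":{"type":"array","items":{"type":"array","items":{"type":"number"}}}},"newtons":{"type":"number"}},"required":["deltas"]}

```bash
mkdir -p pics; cat > h.py <<'E'
import numpy as np, cv2
from workcell import *
def pts(name):
    """picture, and world point of every pixel from depth"""
    im,d=read_camera(name); c=calibration(name); K=np.array(c["mtx"]); T=np.array(c["world_from_camera"])
    v,u=np.mgrid[0:384,0:512].astype(float)
    uv=np.stack([u.ravel(),v.ravel()],1)[:,None]
    n=cv2.undistortPoints(uv,K,np.array([c["k1"],0,0,0,0.]))[:,0]
    d=d.ravel(); P=np.stack([n[:,0]*d,-n[:,1]*d,-d,np.ones_like(d)],1)@T.T
    P=P[:,:3].reshape(384,512,3); P[d.reshape(384,512)==0]=np.nan
    return im,P
def save(n,im): cv2.imwrite("pics/"+n,im[:,:,::-1])
E
python3 - <<'E'
from h import *
a,P=pts("scene"); b,Q=pts("top"); save("s0.png",a); save("t0.png",b)
np.savez("0.npz",a=a,P=P,b=b,Q=Q)
for n in("scene","top"):print(n,np.round(calibration(n)["world_from_camera"],2).tolist())
print(get_state())
E
```

```text
scene [[-0.83, -0.34, 0.44, 1.21], [0.56, -0.48, 0.68, 0.9], [-0.02, 0.81, 0.58, 0.87], [0.0, 0.0, 0.0, 1.0]]
top [[-0.0, 0.99, -0.14, 0.41], [-1.0, -0.0, 0.01, 0.0], [0.01, 0.14, 0.99, 1.49], [0.0, 0.0, 0.0, 1.0]]
{'clock': 0.1, 'joint_pos': array([-1.46159773e+00,  3.13914966e-01,  4.50756028e-02,  1.30357716e+00,
        5.45963242e-07,  1.43121618e+00]), 'qvel': array([ 0.00055661, -0.00320279,  0.00347573,  0.00043283, -0.00065592,
       -0.00076333]), 'tau': array([ 2.88608026e-03, -4.81726849e+01,  2.99243921e+01,  1.28518316e-02,
       -1.93275746e-04,  5.99571592e-06]), 'tcp_pos': array([ 0.14152877, -0.55684238,  0.23049696]), 'orientation': array([-8.09998834e-04,  9.92273287e-01,  1.24068805e-01,  1.25784729e-05]), 'wrist_force': array([ 0.36334981,  0.01588018, -0.09704408]), 'ft_torque': array([ 0.03275806, -0.05363872, -0.06462298]), 'grip_force': 0.0, 'finger_gap': 0.08571143386360246}
```

View pics/s0.png

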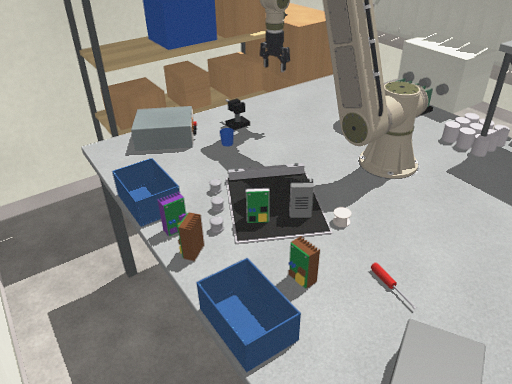

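View pics/t0.png

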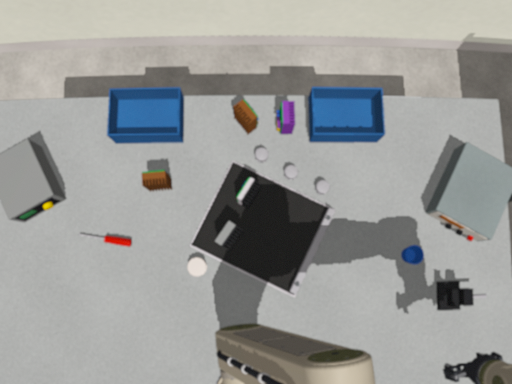

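The scene view shows the green-board module standing at (258,205) and the covered one at (301,200), with the stop bar behind them. In the top view the bar runs from (328,208) to (293,290), the green module is at (245,188), and three cans sit close to its side of the plate.

```bash
python3 - <<'E'
from h import *
z=np.load("0.npz"); b,Q,a,P=z["b"],z["Q"],z["a"],z["P"]
roi=np.zeros((384,512),bool); roi[155:300,185:335]=1
dark=(b.max(2)<70)&roi&(abs(Q[...,2]-.01)<.008)
X=Q[dark][:,:2].astype(np.float32); r=cv2.minAreaRect(X); print("rubber",r,cv2.boxPoints(r).round(3).tolist(), np.median(Q[dark][:,2]))
bar=roi&(abs(Q[...,2]-.045)<.008); bar[:,:285]=0
r=cv2.minAreaRect(Q[bar][:,:2].astype(np.float32)); print("bar",bar.sum(),r,cv2.boxPoints(r).round(3).tolist())
for nm,I,W in(("top",b,Q),("scene",a,P)):
    t=(W[...,2]>.06)&(W[...,2]<.16)&(W[...,0]>.3)
    if nm=="top": t&=roi
    else: t[:180]&=False; t[230:]=False;t[:,:235]=False;t[:,320:]=False
    n,l,s,c=cv2.connectedComponentsWithStats(t.astype(np.uint8))
    for i in range(1,n):
        if s[i,4]>30:
            X=W[l==i]; print(nm,s[i],c[i].round(),np.percentile(X[:,2],[2,50,98]).round(3),cv2.minAreaRect(X[:,:2].astype(np.float32)), I[l==i].mean(0).round())
            if nm=="scene":
                f=X[(X[:,2]>.085)&(X[:,2]<.125)]; m=f.mean(0); 
                _,_,V=np.linalg.svd(f-m,full_matrices=False); print("face",m.round(3),V.round(3).tolist(),cv2.minAreaRect(f[:,:2].astype(np.float32)))
# objects around
o=(Q[...,2]>.02)&(Q[...,2]<.08); o[:140]=0;o[300:]=0; o[:,:70]=0;o[:,430:]=0
n,l,s,c=cv2.connectedComponentsWithStats(o.astype(np.uint8))
for i in range(1,n):
    if s[i,4]>40: print("obj",s[i],np.nanmean(Q[l==i],0).round(3))
E
```

```text
rubber ((0.5231103897094727, -0.03295557200908661), (0.3263741731643677, 0.2850366234779358), 63.73257064819336) [[0.3230000138282776, -0.11599999666213989], [0.5789999961853027, -0.24199999868869781], [0.7229999899864197, 0.05000000074505806], [0.46799999475479126, 0.17599999904632568]] 0.010442475231743797
bar 812 ((0.5159099102020264, -0.18506427109241486), (0.38826823234558105, 0.14345796406269073), 1.483162522315979) [[0.3199999928474426, -0.11800000071525574], [0.3240000009536743, -0.2619999945163727], [0.7120000123977661, -0.25200000405311584], [0.7080000042915344, -0.1080000028014183]]
top [236 177  26  30 421] [249. 191.] [0.066 0.128 0.136] ((0.6186598539352417, 0.006593331694602966), (0.05038488283753395, 0.07044410705566406), 58.199378967285156) [93. 96. 94.]
top [215 221  28  30 366] [228. 235.] [0.075 0.13  0.136] ((0.4887944757938385, 0.05990432947874069), (0.0470019206404686, 0.07045407593250275), 55.22359848022461) [103. 103. 102.]
scene [289 180  25  26 567] [301. 193.] [0.062 0.106 0.132] ((0.49269846081733704, 0.06448642164468765), (0.05099232494831085, 0.07310506
[... 423 characters left out ...]
 61. 101.  75.]
face [0.627 0.02  0.105] [[0.845, -0.534, -0.014], [0.013, -0.005, 1.0], [-0.534, -0.845, 0.002]] ((0.6268908381462097, 0.01982441172003746), (0.012115669436752796, 0.06797764450311661), 58.412818908691406)
obj [112 140  71   3 133] [0.79  0.327 0.033]
obj [335 140  44   2  66] [ 0.79  -0.34   0.029]
obj [255 147  14  14 143] [ 0.745 -0.037  0.039]
obj [285 165  13  14 142] [ 0.689 -0.127  0.039]
obj [146 173  25  18 119] [0.646 0.27  0.05 ]
obj [317 180  12  13 130] [ 0.642 -0.223  0.039]
obj [289 208  46  86 685] [ 0.447 -0.185  0.044]
obj [103 235  28  11 161] [0.479 0.408 0.025]
obj [402 245  22  20 232] [ 0.43  -0.499  0.047]
obj [187 258  19  19 274] [0.399 0.161 0.039]
```

```bash
cat >> h.py <<'E'
from scipy.spatial.transform import Rotation as R
def delta(p,ydeg):
    """tool-frame shift and turn to TCP p, tool down, tool y at ydeg in world"""
    s=get_state(); q=s["orientation"]; C=R.from_quat([*q[1:],q[0]])
    y=np.array([np.cos(np.radians(ydeg)),np.sin(np.radians(ydeg)),0]); zt=np.array([0,0,-1.])
    G=R.from_matrix(np.stack([np.cross(y,zt),y,zt],1))
    print(C.inv().apply(np.array(p)-s["tcp_pos"]).round(4),np.degrees((C.inv()*G).as_rotvec()).round(2),s["tcp_pos"].round(4),s["joint_pos"].round(2),"gap",s["finger_gap"],"F",s["wrist_force"].round(1),s["clock"])
E
python3 -c "
from h import *
delta((.659,.071,.231),-32.3)"
```

```text
[ 6.561e-01 -4.811e-01  4.000e-04] [ -0.08  -0.05 -43.45] [ 0.1415 -0.5568  0.2305] [-1.46  0.31  0.05  1.3   0.    1.43] gap 0.08571143386360246 F [ 0.4  0.  -0.1] 0.1
```

Emit:
drive_tool([
  [[147, 0.055, -0.04, 0, 0, 0, -4], [147, 0.11, -0.08, 0, 0, 0, -8], [147, 0.16, -0.12, 0, 0, 0, -12], [147, 0.21, -0.155, 0, 0, 0, -16], [147, 0.26, -0.19, 0, 0, 0, -20], [147, 0.31, -0.23, 0, 0, 0, -24], [147, 0.36, -0.265, 0, 0, 0, -28], [147, 0.41, -0.3, 0, 0, 0, -32], [147, 0.46, -0.34, 0, 0, 0, -36], [147, 0.51, -0.375, 0, 0, 0, -40], [147, 0.55, -0.405, 0, 0, 0, -43.5], [147, 0.58, -0.425, 0, 0, 0, -43.5]],
])

```text
clock: 1.6
tcp_pos: [0.6001, -0.0, 0.2305]
orientation: [-0.0, 0.875, 0.484, -0.0]
wrist_force: [-0.2, -0.3, 0.4]
finger_gap: 0.0359
grip_force: 0.0
```

```bash
python3 -c "
from h import *
delta((.659,.071,.231),-32.3)"
```

```text
[ 0.0915  0.0122 -0.0005] [-0.05  0.01  0.22] [ 0.6001 -0.      0.2305] [-0.13  0.36  0.12  1.32  0.    2.  ] gap 0.03593384218872616 F [-0.2 -0.3  0.4] 1.6
```

Emit:
drive_tool([
  [[147, 0.045, 0.006, 0, 0, 0, 0], [147, 0.092, 0.012, 0, 0, 0, 0], [147, 0.092, 0.012, 0, 0, 0, 0], [147, 0.092, 0.012, 0.04, 0, 0, 0], [147, 0.092, 0.012, 0.08, 0, 0, 0], [147, 0.092, 0.012, 0.12, 0, 0, 0], [147, 0.092, 0.012, 0.135, 0, 0, 0], [147, 0.092, 0.012, 0.135, 0, 0, 0]],
])

```text
clock: 2.6
tcp_pos: [0.6573, 0.0682, 0.0956]
orientation: [-0.0, 0.876, 0.483, -0.001]
wrist_force: [-0.1, -0.2, 1.0]
finger_gap: 0.0359
grip_force: 0.0
```

```bash
python3 - <<'E'
from h import *
delta((.627,.020,.095),-32.3)
im,_=pts("scene"); save("s1.png",cv2.resize(im[130:260,190:360],None,fx=4,fy=4))
E
```

```text
[-0.057   0.0001  0.0007] [-0.1   0.08  0.02] [0.6573 0.0682 0.0956] [-0.02  0.54  0.06  1.09 -0.    2.12] gap 0.035938740478701235 F [-0.1 -0.2  1. ] 2.6
```

View pics/s1.png

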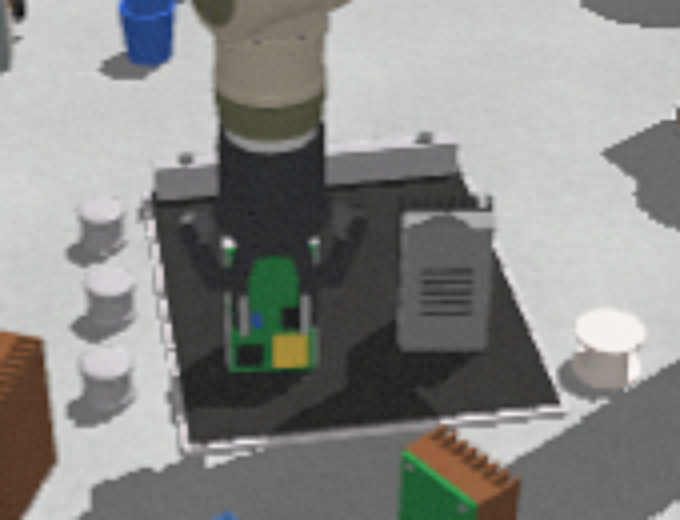

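The fingers straddle the board's middle, just in front of it, and the covered module is well clear. I'll push slowly.

Emit:
drive_tool([
  [[147, -0.02, 0, 0, 0, 0, 0], [147, -0.036, 0, 0, 0, 0, 0], [147, -0.042, 0, 0, 0, 0, 0], [147, -0.048, 0, 0, 0, 0, 0], [147, -0.054, 0, 0, 0, 0, 0], [147, -0.06, 0, 0, 0, 0, 0], [147, -0.066, 0, 0, 0, 0, 0], [147, -0.072, 0, 0, 0, 0, 0]],
])

```text
clock: 3.65
tcp_pos: [0.6194, 0.0075, 0.096]
orientation: [-0.0, 0.876, 0.483, -0.0]
wrist_force: [-0.3, 0.6, -0.5]
finger_gap: 0.0361
grip_force: 0.2
```

```bash
python3 - <<'E'
from h import *
delta((.627,.020,.095),-32.3)
im,_=pts("scene"); save("s2.png",cv2.resize(im[130:260,190:360],None,fx=4,fy=4))
E
```

```text
[ 0.0146 -0.0002  0.001 ] [-0.02  0.04  0.06] [0.6194 0.0075 0.096 ] [-0.12  0.47 -0.06  1.04 -0.    2.02] gap 0.03609006575055503 F [-0.3  0.6 -0.5] 3.65
```

View pics/s2.png

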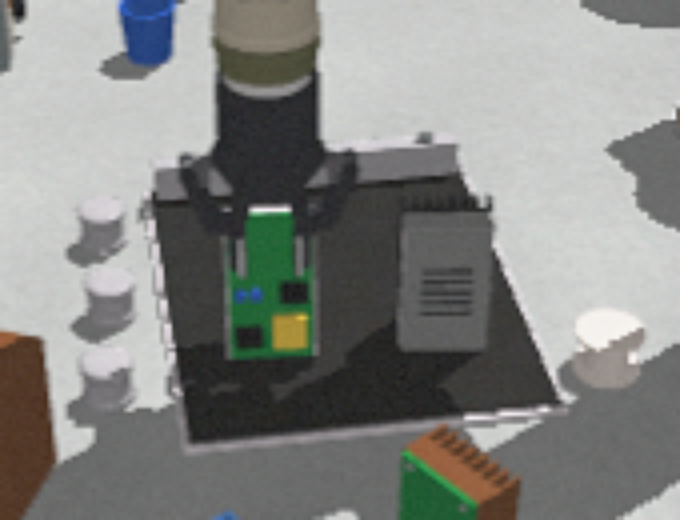

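The module is tilting (bottom edge at crop row 355, up slightly from 370). Next I'll push further.

Emit:
drive_tool([
  [[147, -0.006, 0, 0, 0, 0, 0], [147, -0.012, 0, 0, 0, 0, 0], [147, -0.018, 0, 0, 0, 0, 0], [147, -0.024, 0, 0, 0, 0, 0], [147, -0.03, 0, 0, 0, 0, 0], [147, -0.036, 0, 0, 0, 0, 0], [147, -0.036, 0, 0, 0, 0, 0], [147, -0.036, 0, 0, 0, 0, 0]],
])

```text
clock: 4.7
tcp_pos: [0.6008, -0.0226, 0.0963]
orientation: [0.0, 0.876, 0.483, 0.0]
wrist_force: [-0.5, -0.0, 0.2]
finger_gap: 0.0362
grip_force: 0.0
```

```bash
python3 - <<'E'
from h import *
delta((.627,.020,.095),-32.3)
im,_=pts("scene"); save("s3.png",cv2.resize(im[130:260,190:360],None,fx=4,fy=4))
E
```

```text
[ 0.05   -0.0005  0.0013] [ 0.01 -0.    0.05] [ 0.6008 -0.0226  0.0963] [-0.17  0.43 -0.12  1.02 -0.    1.96] gap 0.03622680769412879 F [-0.5 -0.   0.2] 4.7
```

View pics/s3.png

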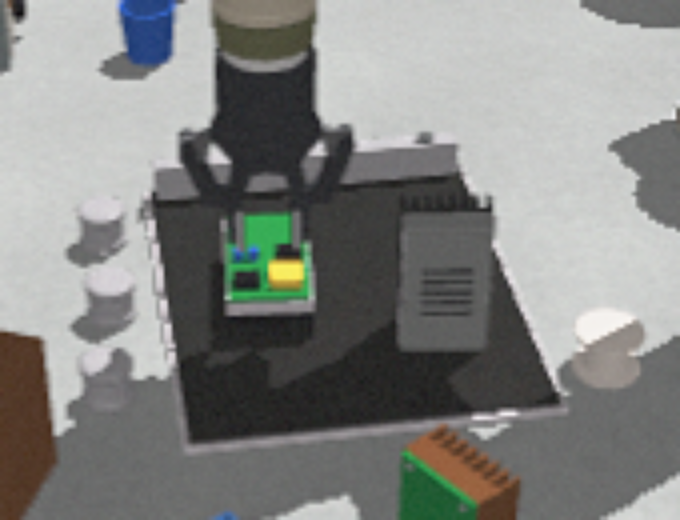

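It lies flat, board up. Now I'll raise and retreat behind its tail, and measure.

Emit:
drive_tool([
  [[147, 0, 0, -0.02, 0, 0, 0], [147, 0.04, 0, -0.03, 0, 0, 0], [147, 0.08, 0, -0.03, 0, 0, 0], [147, 0.12, 0, -0.03, 0, 0, 0], [147, 0.14, 0, -0.03, 0, 0, 0], [147, 0.14, 0, -0.03, 0, 0, 0]],
])

```text
clock: 5.5
tcp_pos: [0.6758, 0.0975, 0.1258]
orientation: [0.0, 0.875, 0.484, -0.0]
wrist_force: [0.2, 0.2, -0.4]
finger_gap: 0.0363
grip_force: 0.0
```

```bash
cat > m.py <<'E'
from h import *
a,P=pts("scene"); b,Q=pts("top")
for nm,I,W in(("scene",a,P),("top",b,Q)):
    I=I.astype(int); roi=(W[...,0]>.35)&(W[...,0]<.68)&(abs(W[...,1])<.24)
    g=roi&(I[...,1]>I[...,0]+25)&(I[...,1]>I[...,2]+10)&(W[...,2]>.04)&(W[...,2]<.075)
    blk=roi&(W[...,2]>.035)&(W[...,2]<.075)&(W[...,1]>-.2+0)
    for k,m in(("green",g),("solid",blk)):
        n,l,s,c=cv2.connectedComponentsWithStats(m.astype(np.uint8))
        for i in range(1,n):
            if s[i,4]>60:
                X=W[l==i]; r=cv2.minAreaRect(X[:,:2].astype(np.float32)); print(nm,k,s[i],[np.round(t,3).tolist() for t in r],np.percentile(X[:,2],[5,50,95]).round(3))
                u=np.array([.443,.897]);v=np.array([-.897,.443]);D=X[:,:2]-(.448,-.185)
                print("   stop x",np.percentile(D@u,[1,99]).round(4),"y",np.percentile(D@v,[1,50,99]).round(4))
E
python3 m.py; python3 -c "
from h import *
delta((.627,.020,.095),-26.3)"
```

```text
scene green [252 193  13  12  69] [[0.593, -0.041], [0.067, 0.037], 74.916] [0.047 0.05  0.054]
   stop x [0.1595 0.2239] y [-0.08   -0.0636 -0.0419]
scene solid [272 164  26   7 119] [[0.389, -0.154], [0.029, 0.092], 63.427] [0.037 0.043 0.047]
   stop x [-0.0129  0.0151] y [0.0208 0.0656 0.1101]
scene solid [252 193  13  16 190] [[0.585, -0.036], [0.07, 0.039], 54.863] [0.039 0.051 0.06 ]
   stop x [0.1605 0.2266] y [-0.0804 -0.0586 -0.0385]
scene solid [289 195  23  18 234] [[0.507, 0.073], [0.034, 0.077], 29.907] [0.037 0.055 0.073]
   stop x [0.2253 0.2696] y [0.0354 0.066  0.1011]
scene solid [333 207  18  12 139] [[0.401, 0.163], [0.056, 0.053], 23.036] [0.035 0.037 0.04 ]
   stop x [0.2647 0.3171] y [0.1702 0.195  0.2206]
top green [250 189  45  40 747] [[0.574, -0.067], [0.12, 0.07], 58.256] [0.046 0.052 0.058]
   stop x [0.1025 0.2211] y [-0.0967 -0.0615 -0.0233]
top solid [249 189  46  40 936] [[0.573, -0.066], [0.12, 0.071], 57.709] [0.045 0.052 0.062]
   stop x [0.1027 0.221 ] y [-0.0967 -0.0585 -0.0222]
top solid [293 234  24  50 329] [[0.419, -0.172], [0.021, 0.162], 64.19] [0.04  0.045 0.05 ]
   stop x [-0.0115  0.0086] y [-0.0423  0.0388  0.1088]
[-0.0897 -0.0002  0.031 ] [-0.03  0.04 -5.92] [0.675  0.0958 0.1259] [ 0.02  0.56  0.17  1.18 -0.    2.16] gap 0.036369224098273506 F [-0.5 -0.   0.2] 5.6
```

```bash
python3 -c "
from h import *
delta((.624,.032,.020),-26)"
```

```text
[-0.0811 -0.0091  0.106 ] [-0.03  0.04 -6.22] [0.675  0.0958 0.1259] [ 0.02  0.56  0.17  1.18 -0.    2.16] gap 0.036369224098273506 F [-0.5 -0.   0.2] 5.6
```

Emit:
drive_tool([
  [[147, -0.04, -0.005, 0, 0, 0, -3], [147, -0.081, -0.009, 0, 0, 0, -6.2], [147, -0.081, -0.009, 0.04, 0, 0, -6.2], [147, -0.081, -0.009, 0.08, 0, 0, -6.2], [147, -0.081, -0.009, 0.1, 0, 0, -6.2], [147, -0.081, -0.009, 0.106, 0, 0, -6.2], [147, -0.081, -0.009, 0.106, 0, 0, -6.2]],
])

```text
clock: 6.48
tcp_pos: [0.6245, 0.0315, 0.0207]
orientation: [0.0, 0.848, 0.529, -0.0]
wrist_force: [0.5, -0.4, 0.4]
finger_gap: 0.0361
grip_force: 0.0
```

```bash
python3 -c "
from h import *
p=np.array((.448,-.185))+.135*np.array([.438,.899])-.062*np.array([-.899,.438])
delta((*p,.020),-26)"
```

```text
[-0.137  -0.0015  0.0007] [ 0.01  0.01 -0.09] [0.6245 0.0315 0.0207] [-0.08  0.54 -0.14  0.89 -0.    1.95] gap 0.03605459460194657 F [ 0.5 -0.4  0.4] 6.475
```

Emit:
drive_tool([
  [[147, -0.02, 0, 0, 0, 0, 0], [147, -0.035, 0, 0, 0, 0, 0], [147, -0.045, 0, 0, 0, 0, 0], [147, -0.055, 0, 0, 0, 0, 0], [147, -0.065, -0.001, 0, 0, 0, 0], [147, -0.075, -0.001, 0, 0, 0, 0], [147, -0.085, -0.001, 0, 0, 0, 0], [147, -0.095, -0.001, 0, 0, 0, 0], [147, -0.105, -0.001, 0, 0, 0, 0], [147, -0.115, -0.001, 0, 0, 0, 0], [147, -0.12, -0.001, 0, 0, 0, 0], [147, -0.12, -0.001, 0, 0, 0, 0]],
])

```text
clock: 7.98
tcp_pos: [0.5716, -0.0756, 0.0211]
orientation: [0.001, 0.848, 0.529, 0.001]
wrist_force: [1.6, 3.3, 1.6]
finger_gap: 0.0363
grip_force: 1.5
```

```bash
python3 m.py | grep -A1 top; python3 - <<'E'
from h import *
delta((.5,-.1,.020),-26)
im,_=pts("scene"); save("s4.png",cv2.resize(im[130:260,190:360],None,fx=4,fy=4))
E
```

```text
stop x [-0.0149  0.0124] y [0.0012 0.0549 0.1096]
scene solid [240 177  31  22 263] [[0.551, -0.104], [0.118, 0.098], 55.868] [0.038 0.052 0.073]
   stop x [0.067  0.1706] y [-0.1073 -0.0645 -0.0168]
scene solid [289 195  23  18 229] [[0.507, 0.072], [0.038, 0.079], 28.65] [0.037 0.055 0.072]
   stop x [0.223  0.2695] y [0.0353 0.0639 0.1018]
scene solid [333 207  18  12 143] [[0.403, 0.162], [0.054, 0.053], 46.534] [0.035 0.037 0.04 ]
   stop x [0.2647 0.3168] y [0.1702 0.1961 0.2213]
top green [300 210  20  27 343] [[0.528, -0.171], [0.053, 0.071], 65.157] [0.046 0.051 0.057]
   stop x [0.0223 0.0726] y [-0.1005 -0.0701 -0.033 ]
top solid [300 209  17  29 338] [[0.528, -0.173], [0.049, 0.075], 71.433] [0.046 0.051 0.057]
   stop x [0.0224 0.0728] y [-0.1005 -0.0685 -0.0316]
top solid [296 233  21  51 316] [[0.422, -0.174], [0.021, 0.162], 63.902] [0.04  0.045 0.05 ]
   stop x [-0.0119  0.0088] y [-0.0432  0.0359  0.1064]
top solid [187 258  19  19 243] [[0.399, 0.161], [0.054, 0.053], 63.089] [0.036 0.039 0.044]
   stop x [0.2624 0.3138] y [0.1716 0.1976 0.223 ]
[-0.0534 -0.0536  0.0008] [ 0.09 -0.   -0.05] [ 0.5716 -0.0756  0.0209] [-0.27  0.46 -0.28  0.83 -0.    1.75] gap 0.036092571925818516 F [1.4 1.5 1.2] 8.075
```

View pics/s4.png

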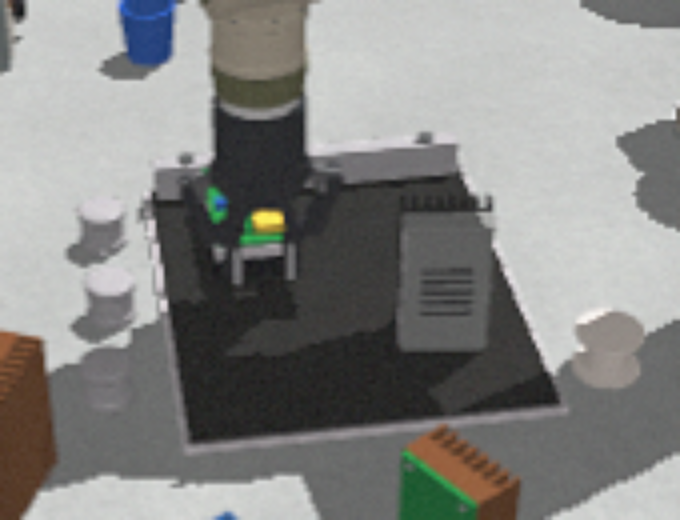

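The fingers are flat on the module's tail and it is square. Its top is about 15–18 mm from the bar, so I'll advance gently and watch the force.

Emit:
drive_tool([
  [[147, -0.003, 0, 0, 0, 0, 0], [147, -0.006, 0, 0, 0, 0, 0], [147, -0.009, 0, 0, 0, 0, 0], [147, -0.012, 0, 0, 0, 0, 0], [147, -0.014, 0, 0, 0, 0, 0], [147, -0.014, 0, 0, 0, 0, 0]],
])

```text
clock: 8.88
tcp_pos: [0.5655, -0.087, 0.0207]
orientation: [-0.0, 0.848, 0.53, 0.001]
wrist_force: [3.4, 4.6, 4.3]
finger_gap: 0.0362
grip_force: 3.0
```

Emit:
drive_tool([
  [[147, -0.001, 0, 0, 0, 0, 0], [147, -0.002, 0, 0, 0, 0, 0], [147, -0.003, 0, 0, 0, 0, 0], [147, -0.003, 0, 0, 0, 0, 0]],
])

```text
clock: 9.38
tcp_pos: [0.5643, -0.0895, 0.0207]
orientation: [-0.0, 0.848, 0.53, 0.001]
wrist_force: [3.1, 6.2, 4.1]
finger_gap: 0.0366
grip_force: 3.3
```

Emit:
drive_tool([
  [[147, -0.001, 0, 0, 0, 0, 0], [147, -0.002, 0, 0, 0, 0, 0], [147, -0.003, 0, 0, 0, 0, 0], [147, -0.003, 0, 0, 0, 0, 0]],
])

```text
clock: 9.88
tcp_pos: [0.5643, -0.0895, 0.0207]
orientation: [-0.002, 0.848, 0.531, 0.004]
wrist_force: [8.0, 15.4, 2.1]
finger_gap: 0.0366
grip_force: 8.4
```

Emit:
drive_tool([
  [[147, -0.001, 0, 0, 0, 0, 0], [147, -0.002, 0, 0, 0, 0, 0], [147, -0.003, 0, 0, 0, 0, 0], [147, -0.003, 0, 0, 0, 0, 0]],
])

```text
clock: 10.38
tcp_pos: [0.5646, -0.0897, 0.0208]
orientation: [-0.003, 0.847, 0.531, 0.006]
wrist_force: [12.0, 24.1, 0.9]
finger_gap: 0.036
grip_force: 13.3
```

The TCP has stopped while the force climbs to 27 N, so the module is seated on the bar. I'll back off and check.

Emit:
drive_tool([
  [[147, 0.006, 0, 0, 0, 0, 0], [147, 0.02, 0, 0, 0, 0, 0], [147, 0.05, 0, 0, 0, 0, 0], [147, 0.07, 0, 0, 0, 0, 0], [147, 0.09, 0, -0.04, 0, 0, 0], [147, 0.12, 0, -0.1, 0, 0, 0], [147, 0.14, 0, -0.15, 0, 0, 0], [147, 0.14, 0, -0.18, 0, 0, 0], [147, 0.14, 0, -0.18, 0, 0, 0]],
])

```text
clock: 11.5
tcp_pos: [0.624, 0.0302, 0.2031]
orientation: [0.002, 0.848, 0.53, 0.002]
wrist_force: [0.0, 0.3, -0.5]
finger_gap: 0.0358
grip_force: 0.0
```

```bash
python3 m.py | grep -A1 top; python3 - <<'E'
from h import *
im,_=pts("top"); save("t5.png",cv2.resize(im[150:310,180:340],None,fx=3.7,fy=3.7))
E
```

```text
stop x [0.    0.128] y [-0.0993 -0.0705 -0.0313]
scene solid [271 163  26   8 124] [[0.392, -0.156], [0.028, 0.091], 66.192] [0.036 0.043 0.048]
   stop x [-0.0118  0.0132] y [0.0184 0.0645 0.1094]
scene solid [240 167  25  26 432] [[0.532, -0.156], [0.156, 0.083], 51.658] [0.04 0.05 0.06]
   stop x [-0.0032  0.1321] y [-0.1013 -0.0652 -0.0105]
scene solid [289 195  23  17 232] [[0.507, 0.073], [0.035, 0.078], 29.262] [0.038 0.056 0.073]
   stop x [0.2245 0.2696] y [0.0355 0.066  0.1009]
scene solid [334 207  17  12 134] [[0.402, 0.163], [0.056, 0.05], 45.395] [0.036 0.037 0.04 ]
   stop x [0.2655 0.3172] y [0.1705 0.1951 0.2222]
top green [279 202  45  37 738] [[0.537, -0.154], [0.119, 0.07], 64.289] [0.046 0.051 0.058]
   stop x [0.0088 0.1257] y [-0.1006 -0.0691 -0.0326]
top solid [ 279  202   38   82 1182] [[0.472, -0.144], [0.243, 0.112], 0.08] [0.041 0.05  0.061]
   stop x [-0.0111  0.1255] y [-0.1001 -0.05    0.1042]
```

View pics/t5.png

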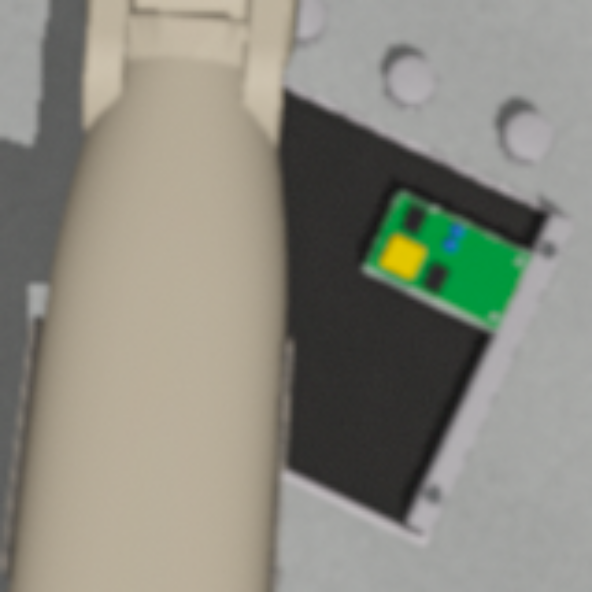

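The module lies board up with its top end flush on the bar: its right edge runs from (525,250) to (490,325) along the bar, angle 64.3° against 64° for the bar. The covered module measures where it started, and the fingers are clear.

```bash
python3 -c "
from workcell import *
print(hand_in())"
```

```text
the job is handed in; nothing more can be done
None
```

I tipped the green-board module onto its heat sink, pushed it until its top end was flush with the stop bar, and handed the job in at about 11.7 s; the hand-in returned no verdict. In the last camera check the covered module was still standing where it started, and I saw nothing else on the bench moved.

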